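# Seat a wick pin with self-closing tweezers

### The job

Take the self-closing tweezers from their wooden stand, clamp the round-collared wick pin out of the rack in their jaws and put it into the hole of the aluminium mould base, then, with it still in the tweezers, press it firmly down with about 20 N (never more than 35 N) until the stiff seal below has given way and the pin stops dead. Touch the pin only with the tweezers, leave the other pins and everything else on the bench as they are, and hang the tweezers back in their stand at the end, empty.

Things in the scene. Friction and masses are not known exactly. Their poses are not given: they have to be found in the camera images.
- tweezers: Upright steel self-closing (cross-action) tweezers, 102 mm tall, 0.16 kg. Origin on the centre line level with the undersides of the jaws; z up to the handle end; jaws and pads move along own y, alike on both sides (yaw + pi is the same tool). A flat finger guard, 28 (x) by 84 (y) by 4 mm, lies at z = 70 to 74 mm; fingertips bear down on it to push hard; the pads alone slip at 8 to 13 N. Hangs in the stand by the guard at the start.
- pads (a point): Centre between the tweezers' two rubber squeeze pads, 87 mm above their origin. Pads: 22 mm wide (x), 22 mm high, free outer faces 52 mm apart (along y). Squeezed, they first give softly, 2 N rising 1 N/mm, to 40 mm apart with the jaws still shut: 42 to 48 mm carries the tool. Above 12 N (15 N at the end) they go on to 22 mm and open the jaws; let out, the jaws spring shut.
- jaws (a point): Centre of the jaws, on the tweezers' origin: two facing 90 degree V notches 12 mm high upwards. Shut, they hold a 12 mm neck on the centre line with 12 N less the squeeze. Fully open (9 mm each way) they pass over a 20 mm round and reach 21 mm out in y, 9 mm in x. With a 12 mm neck clamped the free pads are 48 mm apart: 41 to 45 mm carries tool and pin.
- stand: Fixed wooden box, 48 (x) by 72 (y) by 76 mm high, open on top, inside 34 by 58 mm. Origin: centre of its underside, z up. The tweezers hang in it jaws down, their y along the box's y, guard on the rim, their origin 6 mm above the stand's.
- pin: The steel wick pin to seat, 62 mm tall, 50 to 80 g: 10 mm round shank up to z = 40 mm (foot tapered to 6 mm across over 3 mm), round collar 22 mm across at z = 40 to 45, plain neck 12 mm across at z = 45 to 62. Origin: centre of the foot, z up. Starts in one of the rack's holes, foot 10 mm above the rack's underside. Jaws grip the neck, undersides on or just above the collar.
- plain_pin: Another steel pin, plain 10 mm rod 85 mm tall without collar; stands in the rack. To be left alone. Origin: centre of the foot.
- square_pin: Another steel pin, 10 mm shank 40 mm tall with a square 18 mm head 8 mm thick on top; stands in the rack. To be left alone. Origin: centre of the foot.
- rack: Fixed wooden rack, 60 mm (x) by 150 mm (y) by 30 mm high, three holes of 11.5 mm, 20 mm deep, on its y axis at y = -50, 0 and 50 mm. Origin: centre of its underside.
- mould: Fixed square aluminium mould base, 100 by 100 by 42 mm high, with 6 mm high studs at its corners (41 mm off centre in x and y) and one hole in the middle. Origin: centre of its underside, z up.
- socket (a point): Centre of the mouth of the mould's hole, 42 mm above its underside: 11.5 mm across, bevelled 2.5 mm. 14 to 27 mm down the pin's foot meets a stiff seal that slides down under about 4 N, then stops dead and stays. The stop's depth differs from mould to mould, 20 to 30 mm below the mouth, and is only felt: the force then rises steeply.
- candle_a: Bystander: jar candle, 66 mm across, 75 mm high. Origin: centre of its underside.
- candle_b: Bystander: jar candle, 66 mm across, 75 mm high. Origin: centre of its underside.
- candle_c: Bystander: small jar candle, 56 mm across, 50 mm high. Origin: centre of its underside.
- wax_lid: Bystander: wooden lid, 60 mm across, 12 mm thick. Origin: centre of its underside.
- label_roll: Bystander: roll of labels, 90 mm across, 30 mm high. Origin: centre of its underside.
Things that resemble listed ones, but are neither listed nor needed, are in the scene too. What is shaped like the tweezers but red is not meant. Leave any red look-alike of the mould alone.

How it is judged:
By the outcome, as a careful person would: the job done as asked, in the order asked, and still so for the second after the job is handed in, with the robot touching nothing.
It also fails if it takes over 72 s, if anything falls off the work surface, if the arm or the gripper's body presses on something with over 40 N, if the wrist force passes 120 N, or if a joint passes its speed limit or range.

### The arm

A 7-joint arm with a two-finger parallel gripper is mounted at the origin on the work surface. World frame = base frame: x ahead of the robot, y to its left, z up, the work surface at z = 0. Lengths are in m, angles in rad, forces in N, time in s.
With the tool pointing down it reaches from about 0.425 to 0.925 m from the base axis. Payload 6.8 kg.
Tool frame: the origin (TCP) lies midway between the tips of the shut fingers; the grasp point (between the pads) lies 19 mm behind it; x points along the fingers, y is the direction in which the jaws open and shut, and the axes are right-handed (so a half turn about x gives the same grasp; the last joint's range is limited). The gripper opens to 85 mm and grips with 20 to 120 N. Pads are 22 mm wide; open, the fingers measure 114 mm over their backs; the gripper's body (76 mm by 85 mm) begins 54 mm behind the grasp point. The pads swing forward as they close: fully open they stand 13 mm farther back than shut.
Start: joints at [1.187, 0.477, 0.022, 1.555, -0.011, 1.109, -0.083], TCP at [0.184, -0.65, 0.231] pointing down, gripper open.
Joint ranges: [-2.96, 2.96], [-0.34, 2.1], [-1.41, 1.46], [0.24, 2.44], [-1.37, 4.51], [0.17, 1.92], [-2.96, 2.96]. Speed limits (rad/s): [2.39, 2.39, 3.14, 3.14, 3.14, 3.14, 3.14].

### API

Orientations are given as a rotation vector (axis times angle).
In Python, from bench import r, viewer, nets gives the robot as it stands.
- The arm moves only by the shell command python3 -m pendant 'ROWS' [FORCE]. ROWS is JSON, one flat list of numbers, 5 for each row, row after row: the finger opening in mm, from 0 to 85.4, then the shift along the tool's x, y, z in mm, then the turn about the tool's x in rad. A call has 1 to 20 rows; each row shifts and turns the commanded pose from where the row before left it, along the tool's axes as they then stand; what a row does not reach is not made up. A row lasts 1/8 s, in which the tool goes at most 62.5 mm and 10.7 degrees, less where a joint would pass 70% of its speed; a pose out of reach is approached as far as the arm can. A call with a gripper value outside its range is refused whole. The fingers move at their own pace and stop on an object; FORCE is the grip in N (left out, the last holds). Time passes only in rows, so rows that do not move let the fingers close. It gives the time, the measured TCP pose, the force and the opening at its end, in the units of the state.
- r.get_obs(): the state, without advancing time (a new reading comes with each control period).
- viewer.grab_frame(name): name is "scene" or "top" or "wrist"; returns (picture, depth): 480x640x3 uint8, red, green, blue; 480x640 float32, m along the optical axis (not along the pixel's ray), 0 where there is no reading.
- viewer.calibration(name): a dict with "mtx" (3x3 intrinsics, pixels), "world_to_cam" (4x4, takes a point from world to camera coordinates). Camera axes: x right, y up, looking along -z (the intrinsics and any distortion apply to the point x, -y, -z); pixel columns grow to the right and rows downward; lengths in m; the calibration is good to about 2 mm. A picture is of the moment at which its call begins: read the wrist's pose just before it. calibration takes no time and is no camera call; for the wrist camera it gives the pose at the moment of the call.
- r.hand_in(): hands the job in, once; it reports no verdict.
Trained networks look in the newest picture that a camera, given by its name, has taken for a name from the list of things; names that differ only in an ending like _2 or _b are one class to them, and where a whole thing is asked for, a point or a joint stands for the part that bears it (a point fixed in the world has none). Each returns a list of dicts, best first, with "score" (0 to 1); they miss things now and then, are a little off and sometimes report something else, mostly with a low value. They report only what shows in the picture. A call takes as long as a camera call. They do not tell look-alikes from the thing itself.
- nets.look_for(name, camera): "location" ([x, y, z] in m, in world coordinates, good to about 4 mm: the middle of the surface that is visible of it).
- nets.silhouettes(name, camera): "mask" (480x640 bool, what is visible of it).
The state is a dict: "clock": time; "joints": joint angles; "qvel": joint speeds; "tau": joint torques, N m; "tcp_pos": TCP position; "orientation": TCP orientation; "contact_force": force on the tool from outside, world axes, zero at the start; "moment": the same for the moment, N m; "grip_width": finger opening in m.
Only numpy, scipy, OpenCV 4.12 (cv2) and the standard library are available. Lean on these libraries where they do the work, as an engineer would, in place of code of your own. Each camera call takes 0.05 s, during which the arm holds its last target. There are 200 camera calls.

## Working session

There is one attempt and no reset: what is moved stays moved. The work goes in short steps, Python scripts to look and compute and a shell command to move; the robot and the scene stay as the last step left them, time stands still between calls to the robot, and variables do not carry over. Pictures are saved under pics/ and viewed, about 8 in all and at most 12, crops included, and the job is handed in when it is done.

```bash
ls; mkdir -p pics; cat > h.py <<'E'
import numpy as np, cv2
from bench import r, viewer, nets
def cal(n):
    c=viewer.calibration(n); return np.array(c["mtx"]),np.array(c["world_to_cam"]),c
def grab(n):
    c=viewer.calibration(n); p,d=viewer.grab_frame(n); return p,d,np.array(c["mtx"]),np.array(c["world_to_cam"])
def cloud(d,K,W):
    v,u=np.mgrid[0:480,0:640]; x=(u-K[0,2])/K[0,0]*d; y=(v-K[1,2])/K[1,1]*d
    P=np.stack([x,-y,-d,np.ones_like(d)],-1); return (P@np.linalg.inv(W).T)[...,:3]
def pix(p,K,W):
    q=W@np.append(p,1); return K[0,0]*q[0]/-q[2]+K[0,2], K[1,1]*-q[1]/-q[2]+K[1,2]
def save(n,p): cv2.imwrite("pics/"+n,p[...,::-1])
E
python3 - <<'E'
from h import *
o=r.get_obs(); print({k:np.round(v,3) for k,v in o.items()})
ims={}
for n in ("top","scene"):
    p,d,K,W=grab(n); save(n+"1.png",p); np.savez("/tmp/"+n,p=p,d=d,K=K,W=W); print(n,viewer.calibration(n).keys(),np.round(np.linalg.inv(W)[:3,3],2))
    for t in ("tweezers","stand","pin","plain_pin","square_pin","rack","mould","candle_a","label_roll"):
        print(t,[(np.round(x["location"],3).tolist(),round(x["score"],2),np.round(pix(x["location"],K,W)).tolist()) for x in nets.look_for(t,n)[:4]])
print(r.get_obs()["clock"])
E
```

```text
pics
{'clock': np.float64(0.0), 'joints': array([ 1.187,  0.478,  0.022,  1.556, -0.011,  1.109, -0.083]), 'qvel': array([-0.002,  0.   ,  0.   , -0.002,  0.001,  0.001,  0.   ]), 'tau': array([-0.0000e+00, -5.9645e+01,  1.6080e+00, -2.8120e+01,  1.2000e-02,
        9.0000e-03,  0.0000e+00]), 'tcp_pos': array([ 0.184, -0.649,  0.23 ]), 'orientation': array([ 2.074,  0.29 , -2.075]), 'contact_force': array([-0.358, -0.195, -0.   ]), 'moment': array([-0.011, -0.014,  0.029]), 'grip_width': np.float64(0.085)}
top dict_keys(['mtx', 'world_to_cam']) [ 0.39 -0.07  1.06]
tweezers [([0.553, -0.018, 0.083], 0.93, [298.0, 261.0]), ([0.591, 0.114, 0.074], 0.79, [238.0, 244.0])]
stand [([0.542, -0.018, 0.075], 0.73, [298.0, 266.0])]
pin [([0.554, -0.018, 0.08], 0.42, [298.0, 260.0])]
plain_pin [([0.475, 0.213, 0.072], 0.54, [191.0, 298.0])]
square_pin [([0.484, 0.27, 0.059], 0.42, [166.0, 293.0])]
rack [([0.474, 0.219, 0.028], 0.87, [193.0, 299.0])]
mould [([0.5, -0.228, 0.042], 0.7, [394.0, 288.0]), ([0.589, -0.402, 0.044], 0.66, [470.0, 248.0])]
candle_a [([0.691, -0.173, 0.074], 0.94, [369.0,
[... 350 characters left out ...]
2], 0.8, [349.0, 262.0]), ([0.712, -0.173, 0.071], 0.6, [254.0, 317.0]), ([0.4, 0.079, 0.048], 0.3, [402.0, 187.0])]
pin [([0.474, 0.17, 0.06], 0.65, [452.0, 214.0]), ([0.58, -0.019, 0.044], 0.35, [350.0, 262.0])]
plain_pin [([0.483, 0.218, 0.065], 0.72, [479.0, 217.0])]
square_pin []
rack [([0.492, 0.218, 0.029], 0.6, [475.0, 233.0])]
mould [([0.562, -0.014, 0.079], 0.75, [353.0, 243.0]), ([0.525, -0.225, 0.043], 0.72, [240.0, 234.0]), ([0.609, -0.401, 0.048], 0.62, [136.0, 266.0])]
candle_a [([0.712, -0.173, 0.072], 0.78, [254.0, 316.0]), ([0.399, 0.079, 0.05], 0.74, [402.0, 186.0]), ([0.723, 0.18, 0.074], 0.59, [472.0, 331.0])]
label_roll [([0.769, 0.02, 0.031], 0.69, [371.0, 365.0])]
1.0
```

```bash
python3 - <<'E'
from h import *
t=np.load("/tmp/top.npz")["p"]; s=np.load("/tmp/scene.npz")["p"]
a=cv2.resize(t[150:380,120:520],(800,460)); save("a.png",a)
save("b.png",cv2.resize(s[150:350,80:520],(800,364)))
E
```

```text
(no output)
```

View pics/a.png

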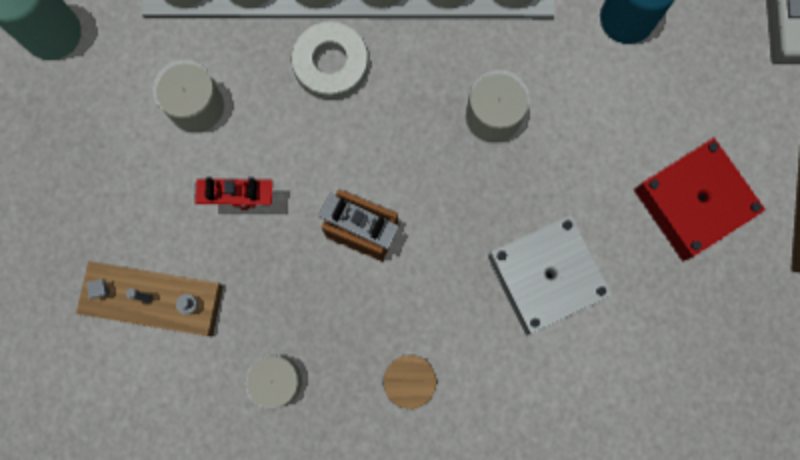

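View pics/b.png

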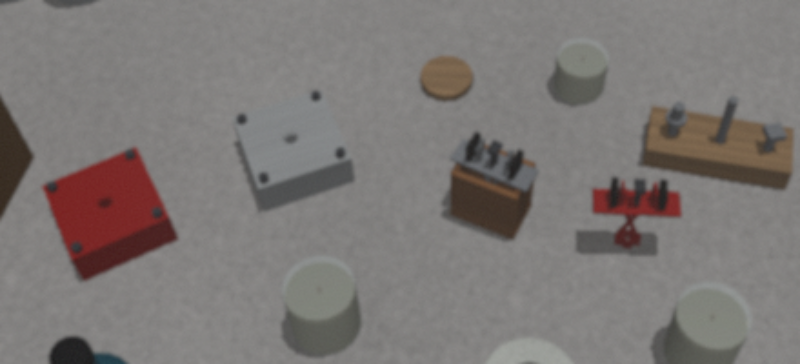

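Top view (crop ×2): the grey tweezers hang in the stand at top px (300,262) and a red look-alike is at (237,244). The silver mould is at (395,287), and the red one at (470,248) is not meant. The rack's pins are square (168,294), plain rod (191,298) and round collar (213,301). The round-collared pin at the rack's -y end is the target.

```bash
cat >> h.py <<'E'
def rect(P,c,rad,z0,z1):
    m=(np.hypot(P[...,0]-c[0],P[...,1]-c[1])<rad)&(P[...,2]>z0)&(P[...,2]<z1)
    q=P[m]; (cx,cy),(w,h),a=cv2.minAreaRect((q[:,:2]*1000).astype(np.float32))
    if w<h: w,h,a=h,w,a+90
    return dict(c=(round(cx,1),round(cy,1)),mean=np.round(q.mean(0)*1000,1),long_deg=round((a+90)%180-90,1),size=(round(w,1),round(h,1)),n=len(q))
def toolyaw():
    from scipy.spatial.transform import Rotation as R
    o=r.get_obs(); M=R.from_rotvec(o["orientation"]).as_matrix(); return o,M
def goto(xy,ydeg,z):
    """print shift in tool axes (rotate first by turn) to put TCP at xy (m), tool y along ydeg (mod 180)"""
    o,M=toolyaw(); from scipy.spatial.transform import Rotation as R
    cur=np.degrees(np.arctan2(M[1,1],M[0,1])); d=(ydeg-cur+90)%180-90
    t=np.array([*xy,z])-o["tcp_pos"]
    print("t",round(float(o["clock"]),2),"tcp",np.round(o["tcp_pos"]*1000,1),"ydir",round(cur,2),"F",np.round(o["contact_force"],1),"w",round(o["grip_width"]*1000,1),"tilt",np.round(M[2],3))
    print("world delta mm",np.round(t*1000,1),"yaw delta deg",round(d,2),"=> tool-x turn rad",round(-np.radians(d),4), "j",np.round(o["joints"],2))
    M2=M@R.from_rotvec([-np.radians(d),0,0]).as_matrix()
    print("tool shift if shift now",np.round(M.T@t*1000,1)," after turn",np.round(M2.T@t*1000,1))
E
python3 - <<'E'
from h import *
f=np.load("/tmp/top.npz");P=cloud(f["d"],f["K"],f["W"])
print("guard",rect(P,(.55,-.018),.07,.066,.082))
print("mould",rect(P,(.5,-.228),.09,.036,.045))
print("rack",rect(P,(.474,.219),.1,.022,.034))
print("pin",rect(P,(.47,.17),.02,.050,.08)); print("plain",rect(P,(.475,.215),.02,.06,.11)); print("sq",rect(P,(.484,.27),.02,.045,.08))
hp=f["p"][270:305,380:410].mean(2); v,u=np.unravel_index(hp.argmin(),hp.shape); print("hole px",u+380,v+270,P[v+270,u+380])
goto((.553,-.018),-25,.3)
E
```

```text
guard {'c': (557.2, -19.5), 'mean': array([555.1, -20.3,  77.4]), 'long_deg': 67.3, 'size': (83.8, 48.3), 'n': 538}
mould {'c': (503.6, -231.4), 'mean': array([ 503.5, -231.3,   41.3]), 'long_deg': -65.2, 'size': (100.5, 100.3), 'n': 1899}
rack {'c': (476.4, 219.3), 'mean': array([475.6, 217. ,  29.7]), 'long_deg': 80.6, 'size': (152.1, 60.0), 'n': 1567}
pin {'c': (467.7, 169.2), 'mean': array([467.5, 167.9,  60.9]), 'long_deg': 89.4, 'size': (20.4, 19.8), 'n': 83}
plain {'c': (475.8, 218.1), 'mean': array([475.4, 216.9,  85.7]), 'long_deg': -29.2, 'size': (9.3, 9.3), 'n': 40}
sq {'c': (484.5, 268.2), 'mean': array([484.2, 267.1,  57.4]), 'long_deg': -74.1, 'size': (19.4, 19.2), 'n': 83}
hole px 394 287 [ 0.50393765 -0.23311259  0.01804747]
t 1.0 tcp [ 183.8 -649.5  231.3] ydir -74.2 F [-0.4  0.  -0.5] w 85.3 tilt [-1. -0. -0.]
world delta mm [369.2 631.5  68.7] yaw delta deg 49.2 => tool-x turn rad -0.8587 j [ 1.19  0.48  0.02  1.56 -0.01  1.11 -0.08]
tool shift if shift now [ -68.7 -507.1 -527.2]  after turn [ -68.7   67.7 -728.4]
```

```bash
python3 -m pendant '[85,0,0,0,0.168, 85,0,0,0,0.168, 85,0,0,0,0.168, 85,0,0,0,0.168, 85,-5,-56,-7.8,0, 85,-5,-56,-7.8,0, 85,-5,-56,-7.8,0, 85,-5,-56,-7.8,0, 85,-5,-56,-7.8,0, 85,-5,-56,-7.8,0, 85,-5,-56,-7.8,0, 85,-5,-56,-7.8,0, 85,-5,-56,-7.8,0, 85,-5,-56,-7.8,0, 85,-5,-56,-7.8,0, 85,-5,-56,-7.8,0, 85,-5,-53,-7.8,0, 85,0,0,0,0]'
cat > w.py <<'E'
from h import *
import sys
o=r.get_obs(); p,d,K,W=grab("wrist"); save(sys.argv[1],p); np.savez("/tmp/w",p=p,d=d,K=K,W=W)
print("cam",np.round(np.linalg.inv(W)[:3,3],3),"axis",np.round(-np.linalg.inv(W)[:3,2],2))
P=cloud(d,K,W)
E
python3 - <<'E'
import sys; sys.argv=["","w1.png"]
exec(open("w.py").read())
for z in ((.068,.080),(.092,.115),(.07,.0765)): print(z,rect(P,(.557,-.0195),.06,*z))
for z in ((.076,.13),): 
    m=(np.hypot(P[...,0]-.557,P[...,1]+.0195)<.06)&(P[...,2]>z[0]); print(np.percentile(P[m][:,2],[5,25,50,75,95]))
goto((.557,-.0195),67.3,.2)
E
```

```text
clock: 3.25
tcp_pos: [0.5588, -0.0145, 0.2967]
orientation: [-2.009, 0.392, 2.006]
contact_force: [-0.5, -0.1, 0.4]
grip_width: 0.0851
cam [ 0.629 -0.043  0.439] axis [-0.28  0.12 -0.95]
(0.068, 0.08) {'c': (557.5, -19.6), 'mean': array([560. , -19.7,  76.6]), 'long_deg': 67.5, 'size': (84.1, 47.4), 'n': 1593}
(0.092, 0.115) {'c': (555.9, -18.9), 'mean': array([556.3, -19.4, 104.1]), 'long_deg': 64.9, 'size': (52.0, 21.8), 'n': 600}
(0.07, 0.0765) {'c': (557.6, -19.5), 'mean': array([561.3, -20.5,  74.7]), 'long_deg': 67.6, 'size': (72.9, 47.3), 'n': 893}
[0.31045914 0.3585704  0.37362019 0.38173636 0.39007623]
t 3.3 tcp [557.7 -17.6 296.3] ydir -112.47 F [-0.9 -1.6 -1.4] w 85.0 tilt [-1.    -0.001  0.   ]
world delta mm [ -0.7  -1.9 -96.3] yaw delta deg -0.23 => tool-x turn rad 0.0041 j [ 0.13  0.24 -0.25  1.75  0.06  1.16 -2.1 ]
tool shift if shift now [96.3  2.1 -0. ]  after turn [96.3  2.1 -0. ]
```

View pics/w1.png

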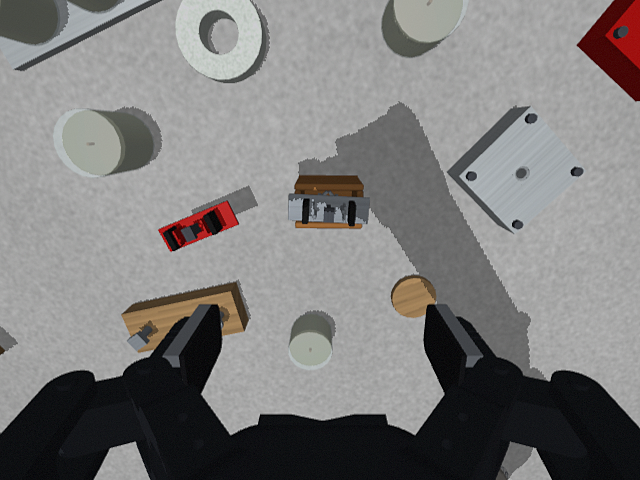

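Wrist view: tweezers (grey) centred at (328,211) between the fingers, aligned. They stand at (556,-19), yaw 67.4°, with the handle top at z≈108 as expected.

```bash
python3 -m pendant '[85,40,2.2,0.6,0, 85,40,0,0,0, 85,40,0,0,0, 85,40,0,0,0, 85,38,0,0,0, 85,16,0,0,0, 85,0,0,0,0, 60,0,0,0,0, 60,0,0,0,0, 60,0,0,0,0]' 20; python3 - <<'E'
import sys; sys.argv=["","w2.png"]
exec(open("w.py").read())
for z in ((.068,.080),(.096,.115)): print(z,rect(P,(.557,-.0195),.045,*z))
goto((.5563,-.0194),67.4,.08)
E
```

```text
clock: 4.55
tcp_pos: [0.5563, -0.0216, 0.0832]
orientation: [-2.005, 0.402, 2.002]
contact_force: [0.5, -0.3, -0.1]
grip_width: 0.0602
cam [ 0.626 -0.05   0.225] axis [-0.28  0.12 -0.95]
(0.068, 0.08) {'c': (557.1, -19.7), 'mean': array([567.4, -24.4,  76.2]), 'long_deg': 67.4, 'size': (84.3, 48.3), 'n': 5895}
(0.096, 0.115) {'c': (555.4, -20.2), 'mean': array([558.8, -20.4, 104.9]), 'long_deg': 67.5, 'size': (86.6, 25.6), 'n': 6476}
t 4.6 tcp [556.2 -21.6  83. ] ydir -112.7 F [0.6 0.1 0.9] w 60.1 tilt [-1.    -0.    -0.001]
world delta mm [ 0.1  2.2 -3. ] yaw delta deg 0.1 => tool-x turn rad -0.0018 j [ 0.1   0.48 -0.22  1.95  0.16  0.72 -2.18]
tool shift if shift now [ 3.  -2.1  0.7]  after turn [ 3.  -2.1  0.7]
```

View pics/w2.png

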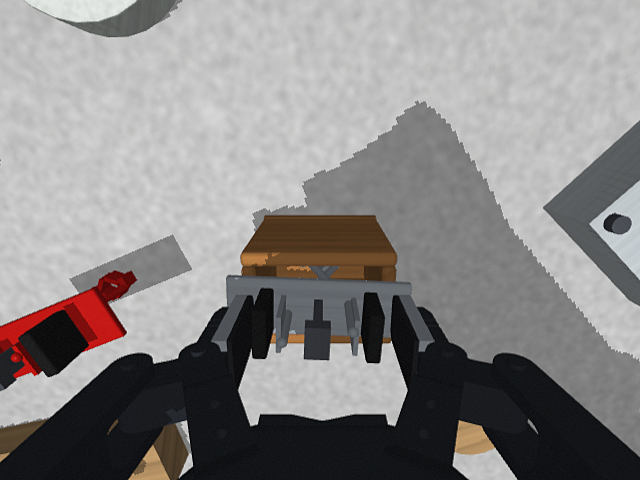

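Wrist view: fingers straddle the pads (255 and 380 px) almost evenly. The guard lies on the rim. I'll centre a little, lower 3 mm and close to 45 mm.

```bash
python3 -m pendant '[60,3,-1.7,0.4,0, 60,0,0,0,0, 52,0,0,0,0, 45,0,0,0,0, 45,0,0,0,0]'; python3 -m pendant '[45,-15,0,0,0, 45,-25,0,0,0, 45,-25,0,0,0, 45,-25,0,0,0, 45,-30,0,0,0, 45,-30,0,0,0, 45,0,0,0,0]'; python3 - <<'E'
import sys; sys.argv=["","w3.png"]
exec(open("w.py").read())
goto((.4680,.1697),67.4,.28)
o,M=toolyaw(); 
q=(P-o["tcp_pos"])@M  # tool coords
np.save("/tmp/q.npy",q)
m=(abs(q[...,1])<.05)&(abs(q[...,2])<.03)&(q[...,0]>-.02)&(q[...,0]<.1)
for a in np.arange(-.03,.1,.01):
    s=q[m&(abs(q[...,0]-a)<.005)]
    if len(s): print(round(a,3),len(s),np.round(s[:,1:].min(0)*1000,1),np.round(s[:,1:].max(0)*1000,1))
E
```

```text
clock: 5.22
tcp_pos: [0.5565, -0.0197, 0.0797]
orientation: [-2.005, 0.402, 2.003]
contact_force: [0.0, 1.6, 3.6]
grip_width: 0.045
clock: 6.1
tcp_pos: [0.5573, -0.0199, 0.232]
orientation: [-2.008, 0.402, 1.999]
contact_force: [0.2, -0.0, -1.1]
grip_width: 0.0451
cam [ 0.627 -0.049  0.374] axis [-0.27  0.12 -0.96]
t 6.15 tcp [556.2 -20.1 230.1] ydir -112.71 F [ 0.2  0.  -1.5] w 45.2 tilt [-1.    -0.    -0.002]
world delta mm [-88.2 189.8  49.9] yaw delta deg 0.11 => tool-x turn rad -0.002 j [ 0.13  0.3  -0.25  1.83  0.09  1.02 -2.12]
tool shift if shift now [ -50.  -141.   154.5]  after turn [ -50.  -141.3  154.3]
-0.02 844 [-37.  -12.4] [35.3  9.7]
-0.01 1175 [-37.2 -12.1] [35.3  8.6]
0.0 5298 [-43. -15.] [41.2 14.1]
0.02 19 [ 0.9 -5.5] [ 5.  -4.1]
0.03 83 [-3.4 -5.5] [ 3.6 -1.8]
0.04 79 [-6.9 -5.5] [5.1 2.4]
0.05 126 [-10.8  -5.4] [9.1 4. ]
0.06 443 [-13.1  -8.8] [11.2  6.4]
0.07 170 [-13.3  -8.4] [11.6  6.9]
```

View pics/w3.png

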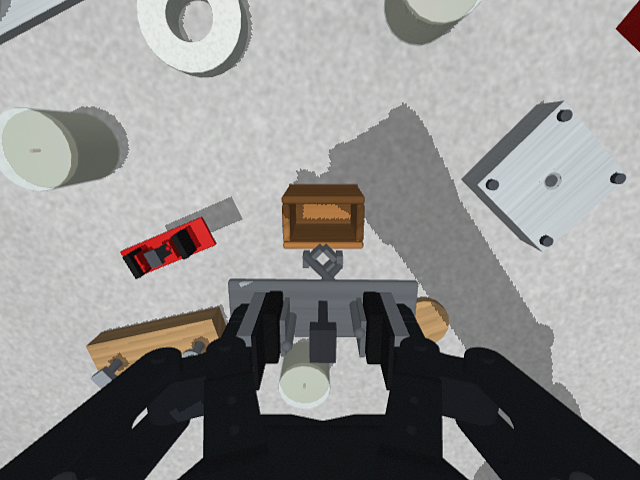

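Wrist view: the tweezers are free of the stand, jaws shut as a diamond at (323,262), and they hang straight in the grip. Next is carrying them over the round-collared pin.

```bash
python3 -m pendant '[45,0,-10,11,0, 45,0,-20,22,0, 45,0,-26,29,0, 45,0,-28,31,0, 45,0,-26,29,0, 45,0,-20,22.3,0, 45,15,-10,11,0, 45,15,0,0,0, 45,0,0,0,0, 45,0,0,0,0]'; python3 - <<'E'
import sys; sys.argv=["","w4.png"]
exec(open("w.py").read())
goto((.4670,.1691),67.4,.13)
print("rack",rect(P,(.474,.219),.1,.025,.034))
print("collar",rect(P,(.468,.1697),.02,.050,.058)); print("neck",rect(P,(.468,.1697),.02,.066,.078)); print("plain",rect(P,(.475,.215),.02,.085,.11))
o,M=toolyaw(); q=(P-o["tcp_pos"])@M
m=(abs(q[...,1])<.03)&(abs(q[...,2])<.03)
for a,b in ((.055,.065),(.062,.07),(.066,.08)):
    s=q[m&(q[...,0]>a)&(q[...,0]<b)]
    if len(s): print(a,len(s),np.round(np.r_[s.min(0),s.max(0)]*1000,1))
save("w4c.png",cv2.resize(p[200:420,180:460],(784,616)[:2]) [:600])
E
```

```text
clock: 7.4
tcp_pos: [0.4671, 0.1684, 0.1992]
orientation: [-2.003, 0.404, 2.004]
contact_force: [-0.1, -0.6, -1.0]
grip_width: 0.0449
cam [0.537 0.139 0.341] axis [-0.28  0.12 -0.95]
t 7.45 tcp [467.3 168.5 199.4] ydir -112.79 F [ 0.1  0.1 -2.3] w 45.0 tilt [-1. -0. -0.]
world delta mm [ -0.3   0.6 -69.4] yaw delta deg 0.19 => tool-x turn rad -0.0033 j [-0.15  0.25 -0.38  1.99  0.11  0.93 -2.55]
tool shift if shift now [69.4 -0.4  0.5]  after turn [69.4 -0.4  0.5]
rack {'c': (475.9, 219.5), 'mean': array([478.4, 216.8,  29.1]), 'long_deg': 80.6, 'size': (150.3, 60.5), 'n': 8713}
collar {'c': (468.4, 169.8), 'mean': array([470.5, 168.8,  54.1]), 'long_deg': 66.9, 'size': (21.1, 20.8), 'n': 317}
neck {'c': (468.2, 170.3), 'mean': array([468.2, 169.9,  70.9]), 'long_deg': -23.0, 'size': (11.9, 11.2), 'n': 189}
plain {'c': (476.0, 219.0), 'mean': array([476.7, 218.4,  92.8]), 'long_deg': 16.3, 'size': (10.2, 9.8), 'n': 191}
0.055 429 [ 55.1 -12.2  -6.6  65.   12.6  10.5]
0.062 298 [ 62.  -12.4  -6.7  70.   12.4   9.2]
0.066 190 [ 66.1 -12.4  -6.6  74.9  12.6   8.6]
```

View pics/w4c.png

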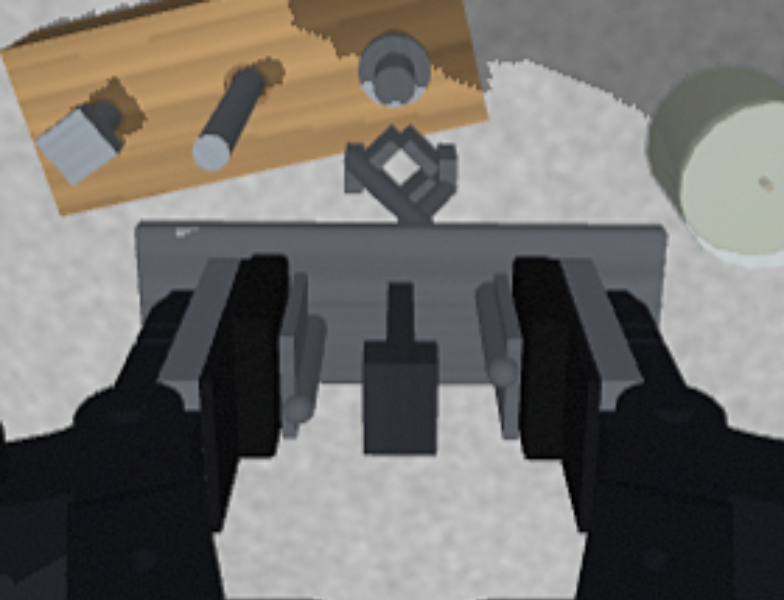

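Crop: the round pin is at crop (394,70), with its 22 mm collar and 12 mm neck. It is distinct from the plain rod (212,150) and the square head (77,147). The pin is measured at (468.3,169.9). Opening the jaws and descending.

```bash
python3 -m pendant '[35,0,-1.7,-0.4,0, 22.5,0,0,0,0, 22.5,0,0,0,0, 22.5,0,0,0,0, 22.5,0,0,0,0]' 30; python3 - <<'E'
import sys; sys.argv=["","w5.png"]
exec(open("w.py").read())
goto((.4683,.1699),67.4,.133)
o,M=toolyaw(); q=(P-o["tcp_pos"])@M
m=(abs(q[...,1])<.03)&(abs(q[...,2])<.03)
for a,b in ((.055,.065),(.06,.07),(.066,.083)):
    s=q[m&(q[...,0]>a)&(q[...,0]<b)]
    if len(s): print(a,len(s),np.round(np.r_[s.min(0),s.max(0)]*1000,1))
s=q[(abs(q[...,0])<.01)&(abs(q[...,1])<.05)&(abs(q[...,2])<.02)]; print("guard",np.round(np.r_[np.percentile(s,1,0),np.percentile(s,99,0),np.median(s,0)]*1000,1))
save("w5c.png",cv2.resize(p[200:420,180:460],(784,600)))
E
```

```text
clock: 8.07
tcp_pos: [0.4678, 0.1706, 0.1993]
orientation: [-2.004, 0.402, 2.004]
contact_force: [0.8, -1.3, -1.2]
grip_width: 0.0227
cam [0.538 0.142 0.341] axis [-0.28  0.12 -0.95]
t 8.12 tcp [467.8 170.6 199.3] ydir -112.7 F [ 0.4  1.  -2.2] w 22.9 tilt [-1.  0. -0.]
world delta mm [  0.5  -0.7 -66.3] yaw delta deg 0.1 => tool-x turn rad -0.0017 j [-0.15  0.25 -0.38  1.98  0.11  0.93 -2.55]
tool shift if shift now [66.3  0.5 -0.7]  after turn [66.3  0.5 -0.7]
0.055 376 [ 55.  -18.8  -6.6  65.   18.3  10.1]
0.06 457 [ 60.1 -18.8  -6.8  70.   18.5  10.1]
0.066 256 [ 66.  -18.6  -6.9  76.9  18.5   8.3]
guard [ -9.3 -41.4 -13.3   4.9  40.9  13.7   2.1  -0.6  -6.2]
```

View pics/w5c.png

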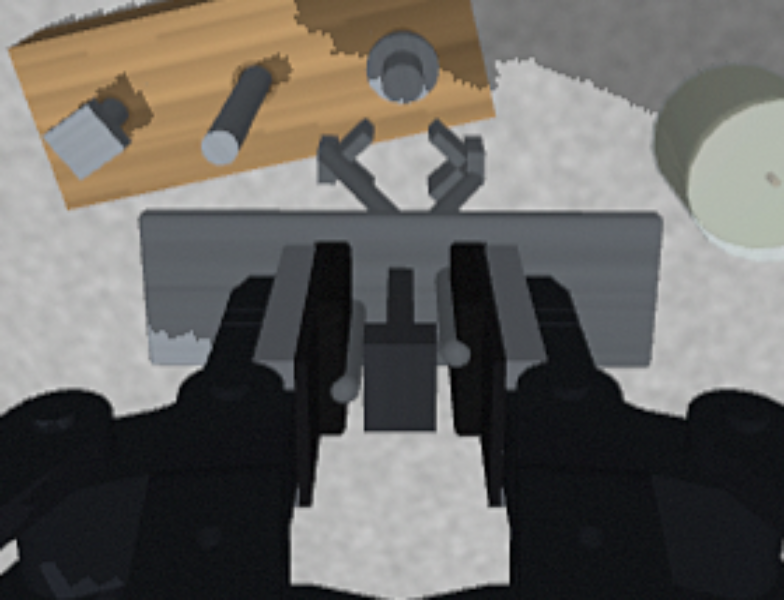

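Crop: the jaws are open evenly about the centre line. The pin's neck at (404,85) is next under them once lowered. Descend 66 mm and clamp.

```bash
python3 -m pendant '[22.5,20,0.4,-0.6,0, 22.5,25,0,0,0, 22.5,15,0,0,0, 22.5,5,0,0,0, 22.5,1,0,0,0, 22.5,0,0,0,0]'; python3 - <<'E'
import sys; sys.argv=["","w6.png"]
exec(open("w.py").read())
goto((.4683,.1699),67.4,.133)
o,M=toolyaw(); q=(P-o["tcp_pos"])@M
s=q[(abs(q[...,0])<.01)&(abs(abs(q[...,1])-.034)<.006)&(abs(q[...,2]+.008)<.005)]; print("guard x",np.median(s[:,0])*1000)
save("w6c.png",cv2.resize(p[200:420,180:460],(784,600)))
E
```

```text
clock: 8.88
tcp_pos: [0.4687, 0.1702, 0.1339]
orientation: [-2.005, 0.402, 2.003]
contact_force: [-0.1, -0.1, -1.6]
grip_width: 0.0229
cam [0.539 0.141 0.276] axis [-0.28  0.12 -0.95]
t 8.93 tcp [468.7 170.2 134. ] ydir -112.71 F [ 1.1  0.5 -1.2] w 22.9 tilt [-1.    -0.001 -0.001]
world delta mm [-0.4 -0.3 -1. ] yaw delta deg 0.11 => tool-x turn rad -0.0019 j [-0.17  0.34 -0.36  2.04  0.17  0.79 -2.6 ]
tool shift if shift now [1.  0.5 0.3]  after turn [1.  0.5 0.3]
guard x 2.3137398400487985
```

View pics/w6c.png

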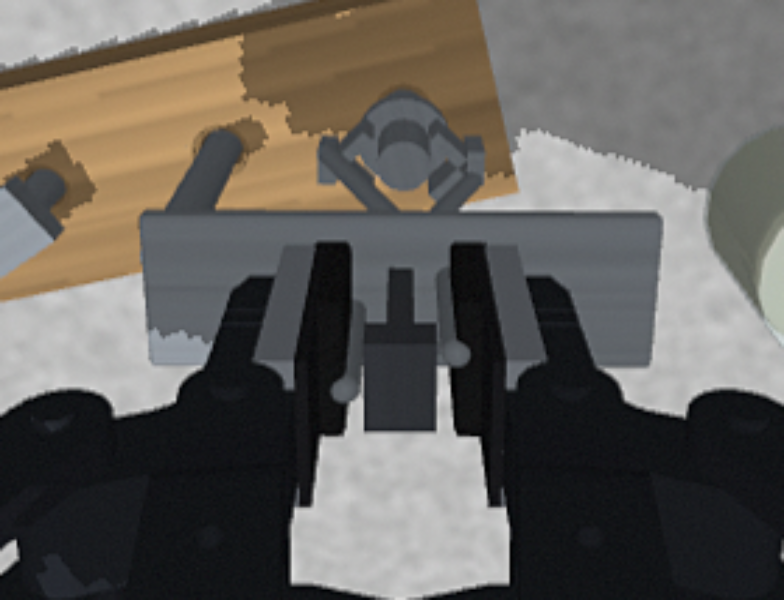

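Crop: the neck at (404,155) stands between the open jaws and nothing else is touched. Clamp and lift.

```bash
python3 -m pendant '[22.5,1.5,0.3,0.3,0, 22.5,0,0,0,0, 30,0,0,0,0, 38,0,0,0,0, 43,0,0,0,0, 43,0,0,0,0, 43,0,0,0,0]' 20; python3 -m pendant '[43,-8,0,0,0, 43,-15,0,0,0, 43,-20,0,0,0, 43,-20,0,0,0, 43,-15,0,0,0, 43,-10,0,0,0, 43,0,0,0,0]'; python3 - <<'E'
import sys; sys.argv=["","w7.png"]
exec(open("w.py").read())
goto((.5036,-.2320),67.4,.22)
o,M=toolyaw(); q=(P-o["tcp_pos"])@M
s=q[(abs(q[...,0])<.01)&(abs(abs(q[...,1])-.034)<.006)&(abs(q[...,2]+.008)<.005)]; print("guard x",np.median(s[:,0])*1000)
m=(abs(q[...,1])<.03)&(abs(q[...,2])<.03)
for a in range(40,145,8):
    s=q[m&(abs(q[...,0]*1000-a)<4)]
    if len(s): print(a,len(s),np.round(np.r_[s.min(0)[1:],s.max(0)[1:]]*1000,1))
save("w7c.png",cv2.resize(p[160:420,160:480],(784,600)))
E
```

```text
clock: 9.8
tcp_pos: [0.4678, 0.1698, 0.1318]
orientation: [-2.004, 0.402, 2.004]
contact_force: [-1.0, -0.1, -1.7]
grip_width: 0.0429
clock: 10.68
tcp_pos: [0.4682, 0.17, 0.2205]
orientation: [-2.005, 0.402, 2.002]
contact_force: [0.2, 0.5, -3.3]
grip_width: 0.0426
cam [0.538 0.141 0.362] axis [-0.28  0.12 -0.95]
t 10.72 tcp [467.8 169.8 219.8] ydir -112.71 F [ 0.9 -0.6 -2.6] w 42.8 tilt [-1.  0. -0.]
world delta mm [ 3.580e+01 -4.018e+02  2.000e-01] yaw delta deg 0.11 => tool-x turn rad -0.0019 j [-0.14  0.22 -0.38  1.96  0.1   0.97 -2.54]
tool shift if shift now [-2.000e-01  3.568e+02 -1.881e+02]  after turn [-2.000e-01  3.572e+02 -1.875e+02]
guard x -0.7750763124868901
40 80 [-7.3 -4.7  6.4  4. ]
48 109 [-11.1  -4.6   9.1   5.2]
56 343 [-14.5  -5.8  13.1   7.1]
64 442 [-14.9  -7.5  13.5   9.5]
72 284 [-14.6 -10.3  13.6   3.4]
80 82 [-11.1 -10.1   9.6  -1.4]
96 1 [-2.5 -3.9 -2.5 -3.9]
104 30 [-4.8 -4.3  3.3 -1.8]
112 39 [-4.9 -4.6  4.2 -0.3]
120 6 [-5.  -4.4  4.3 -0.5]
```

View pics/w7c.png

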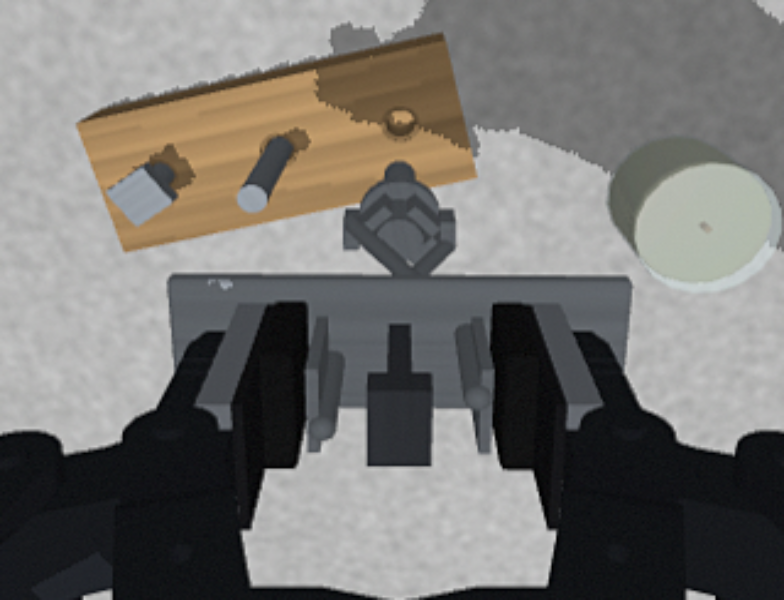

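Crop: the pin hangs upright in the jaws with its collar just below them at (400,205), its rack hole (400,120) is empty, and the other pins stand. Carry it to the silver mould.

```bash
python3 -m pendant '[43,-5,10,-5.3,0, 43,-5,22,-11.6,0, 43,0,35,-18.4,0, 43,0,42,-22.1,0, 43,0,46,-24.2,0, 43,0,46,-24.2,0, 43,0,46,-24.2,0, 43,0,42,-22.1,0, 43,0,35,-18.4,0, 43,5,22,-11.6,0, 43,15,11,-5.8,0, 43,10,0,0,0, 43,0,0,0,0, 43,0,0,0,0]'; cat > m.py <<'E'
import sys
exec(open("w.py").read())
goto((.5036,-.2320),67.4,.22)
print("mould",rect(P,(.5036,-.232),.085,.036,.0455))
o,M=toolyaw(); q=(P-o["tcp_pos"])@M
m=(abs(q[...,1])<.03)&(abs(q[...,2])<.03)
for a in range(64,130,6):
    s=q[m&(abs(q[...,0]*1000-a)<3)&(P[...,2]>.05)]
    if len(s): print(a,len(s),np.round(np.r_[s.min(0)[1:],s.max(0)[1:]]*1000,1))
print("hole px guess",pix((.5036,-.232,.042),K,W))
u,v=map(int,pix((.5036,-.232,.042),K,W)); u0=max(u-70,0); v0=max(v-50,0)
save("c_"+sys.argv[1],cv2.resize(p[v0:v0+120,u0:u0+150],(750,600),interpolation=cv2.INTER_CUBIC)); print("crop origin",u0,v0,"x5")
E
python3 m.py w8.png
```

```text
clock: 12.48
tcp_pos: [0.5037, -0.2307, 0.1999]
orientation: [-2.005, 0.4, 2.005]
contact_force: [0.2, -0.3, -1.9]
grip_width: 0.0432
cam [ 0.574 -0.26   0.342] axis [-0.28  0.11 -0.95]
t 12.53 tcp [ 503.9 -231.   200.2] ydir -112.61 F [ 0.   0.3 -2.6] w 43.3 tilt [-1.    -0.    -0.001]
world delta mm [-0.3 -1.  19.8] yaw delta deg 0.01 => tool-x turn rad -0.0001 j [ 0.41  0.32 -0.11  1.87  0.04  0.95 -1.69]
tool shift if shift now [-19.8   1.   -0.2]  after turn [-19.8   1.   -0.2]
mould {'c': (503.1, -231.1), 'mean': array([ 511.4, -234.7,   41.2]), 'long_deg': -64.9, 'size': (100.5, 100.4), 'n': 10350}
64 414 [-14.6  -6.9  13.5   9.9]
70 135 [-14.8  -6.7  13.7   4.4]
76 243 [-12.4  -9.4  13.4  -0.5]
82 31 [-10.8  -9.3   9.8  -2.1]
100 3 [-1.6 -3.7  2.1 -2.8]
106 26 [-4.5 -3.8  3.6 -1.5]
112 29 [-4.6 -3.9  3.7 -1. ]
118 16 [-4.7 -3.9  3.7 -0.9]
hole px guess (np.float64(324.189286360398), np.float64(220.71604638142352))
crop origin 254 170 x5
```

View pics/c_w8.png

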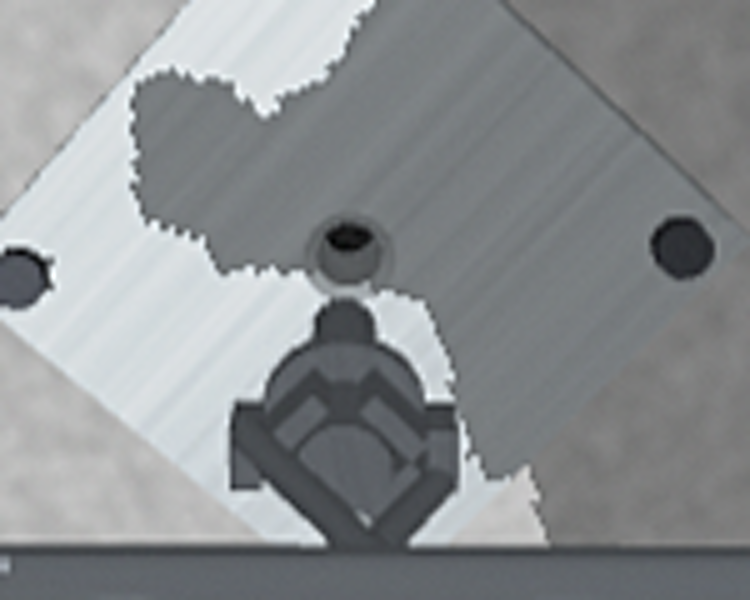

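Crop: the bevelled hole is at (350,254) → px (324,221), matching (503.6,-232.0). The pin foot at (345,320) hangs straight above. Shift by (1.5,-1.0) and lower into the mouth.

```bash
python3 -m pendant '[43,8,1.5,-1,0, 43,14,0,0,0, 43,10,0,0,0, 43,4,0,0,0, 43,3,0,0,0, 43,3,0,0,0, 43,3,0,0,0, 43,0,0,0,0]'; python3 m.py w9.png
```

```text
clock: 13.52
tcp_pos: [0.5037, -0.2336, 0.1547]
orientation: [-2.004, 0.402, 2.004]
contact_force: [1.0, 1.0, -1.0]
grip_width: 0.0432
cam [ 0.574 -0.263  0.297] axis [-0.28  0.12 -0.95]
t 13.57 tcp [ 503.8 -233.7  154.8] ydir -112.7 F [ 0.2  0.6 -3.1] w 42.8 tilt [-1. -0.  0.]
world delta mm [-0.2  1.7 65.2] yaw delta deg 0.1 => tool-x turn rad -0.0017 j [ 0.41  0.37 -0.11  1.91  0.05  0.86 -1.69]
tool shift if shift now [-65.2  -1.5   0.8]  after turn [-65.2  -1.5   0.8]
mould {'c': (503.0, -231.0), 'mean': array([ 514.3, -235.5,   41.2]), 'long_deg': -64.9, 'size': (100.7, 100.5), 'n': 12851}
64 407 [-15.1  -7.5  13.2   9.2]
70 126 [-14.6  -7.   13.3   3.5]
76 240 [-14.8  -9.8  11.6  -0.1]
82 34 [-11.3  -9.8   8.7  -2.5]
100 2 [-2.1 -3.7 -0.7 -3.6]
106 7 [-4.3 -3.5  2.2 -2.5]
hole px guess (np.float64(320.9158048474455), np.float64(236.77817200247387))
crop origin 250 186 x5
```

```bash
python3 -m pendant '[43,2,0,0,0, 43,2,0,0,0, 43,1,0,0,0, 43,0,0,0,0]'; python3 -m pendant '[43,1.5,0,0,0, 43,1.5,0,0,0, 43,0,0,0,0]'; python3 -m pendant '[43,1.5,0,0,0, 43,1,0,0,0, 43,0,0,0,0]'; python3 -m pendant '[43,1,0,0,0, 43,1,0,0,0, 43,0,0,0,0]'
```

```text
clock: 14.08
tcp_pos: [0.5037, -0.2338, 0.1497]
orientation: [-2.004, 0.402, 2.004]
contact_force: [-0.4, 0.8, -2.8]
grip_width: 0.043
clock: 14.45
tcp_pos: [0.5036, -0.2338, 0.1466]
orientation: [-2.004, 0.402, 2.004]
contact_force: [-0.3, 0.3, -3.0]
grip_width: 0.0432
clock: 14.82
tcp_pos: [0.5037, -0.2338, 0.1442]
orientation: [-2.004, 0.402, 2.004]
contact_force: [0.6, 0.4, -2.2]
grip_width: 0.0429
clock: 15.2
tcp_pos: [0.5037, -0.2337, 0.1422]
orientation: [-2.004, 0.402, 2.004]
contact_force: [-0.1, 0.7, -1.1]
grip_width: 0.0428
```

```bash
for i in 1 2 3; do python3 -m pendant '[43,1,0,0,0, 43,0,0,0,0]' | egrep 'clock|tcp|force'; done
```

```text
clock: 15.45
tcp_pos: [0.5037, -0.2338, 0.1412]
contact_force: [0.4, 0.5, -2.6]
clock: 15.7
tcp_pos: [0.5037, -0.2338, 0.1402]
contact_force: [0.2, 0.6, -2.2]
clock: 15.95
tcp_pos: [0.5038, -0.2338, 0.1393]
contact_force: [-0.0, 1.5, -2.3]
```

```bash
for i in 1 2 3 4; do python3 -m pendant '[43,1,0,0,0, 43,0,0,0,0]' | egrep 'clock|tcp|force'; done
```

```text
clock: 16.2
tcp_pos: [0.5042, -0.2339, 0.1387]
contact_force: [0.1, 0.7, 2.2]
clock: 16.45
tcp_pos: [0.5039, -0.2338, 0.1374]
contact_force: [0.8, -0.3, 1.8]
clock: 16.7
tcp_pos: [0.5038, -0.2338, 0.1363]
contact_force: [0.8, 1.0, 1.5]
clock: 16.95
tcp_pos: [0.5037, -0.2337, 0.1352]
contact_force: [1.1, 0.4, 1.6]
```

Contact with the seal, about 4.4 N above the tare. Continuing in small steps.

```bash
for i in 1 2 3 4; do python3 -m pendant '[43,0.8,0,0,0, 43,0,0,0,0]' | egrep 'tcp|force'; done
```

```text
tcp_pos: [0.5038, -0.2337, 0.1344]
contact_force: [-0.1, 0.2, 2.0]
tcp_pos: [0.5037, -0.2338, 0.1337]
contact_force: [-0.5, 0.1, 1.9]
tcp_pos: [0.5039, -0.2339, 0.1331]
contact_force: [-0.0, 0.9, 4.1]
tcp_pos: [0.5042, -0.234, 0.1325]
contact_force: [1.1, 0.5, 5.9]
```

```bash
for i in 1 2 3; do python3 -m pendant '[43,0.8,0,0,0, 43,0,0,0,0]' | egrep 'tcp|force|width'; done
```

```text
tcp_pos: [0.5046, -0.2339, 0.1321]
contact_force: [-0.2, 0.3, 7.0]
grip_width: 0.0432
tcp_pos: [0.5046, -0.2339, 0.1314]
contact_force: [0.0, 0.7, 8.8]
grip_width: 0.043
tcp_pos: [0.5046, -0.2339, 0.1306]
contact_force: [0.2, 1.2, 8.2]
grip_width: 0.043
```

Pads are slipping at about 10 N, as described; the fingertips come down onto the guard next.

```bash
for i in 1 2 3; do python3 -m pendant '[43,0.6,0,0,0, 43,0,0,0,0]' | egrep 'tcp|force'; done
```

```text
tcp_pos: [0.5047, -0.2339, 0.1301]
contact_force: [-0.5, 1.9, 8.2]
tcp_pos: [0.5051, -0.234, 0.1299]
contact_force: [0.2, 1.5, 11.1]
tcp_pos: [0.5054, -0.2341, 0.1298]
contact_force: [-0.6, 1.6, 14.0]
```

```bash
for i in 1 2; do python3 -m pendant '[43,0.6,0,0,0, 43,0,0,0,0]' | egrep 'clock|tcp|force'; done;  python3 -m pendant '[43,0,0,0,0, 43,0,0,0,0]' | egrep 'clock|tcp|force'
```

```text
clock: 19.7
tcp_pos: [0.5059, -0.2342, 0.1297]
contact_force: [-1.1, 1.7, 17.1]
clock: 19.95
tcp_pos: [0.5063, -0.2343, 0.1296]
contact_force: [0.0, 1.5, 20.1]
clock: 20.2
tcp_pos: [0.5063, -0.2343, 0.1296]
contact_force: [-1.7, 1.9, 19.2]
```

Stopped dead: 3 N per 0.1 mm of travel at a reading of 20 N, about 22 N net of tool weight. Depth is about 30 mm. Relieve the force, then open the jaws.

```bash
python3 -m pendant '[43,-1.5,0,0,0, 43,-1.5,0,0,0, 43,-1,0,0,0, 43,0,0,0,0]' | egrep 'clock|tcp|force';  python3 -m pendant '[36,-0.5,0,0,0, 28,-0.6,0,0,0, 22.5,-0.4,0,0,0, 22.5,0,0,0,0, 22.5,0,0,0,0]' 30;
```

```text
clock: 20.7
tcp_pos: [0.5034, -0.2336, 0.1303]
contact_force: [0.3, 1.4, 2.3]
clock: 21.32
tcp_pos: [0.5039, -0.234, 0.1323]
orientation: [-2.004, 0.403, 2.004]
contact_force: [0.2, 0.5, 3.8]
grip_width: 0.0228
```

```bash
python3 -m pendant '[22.5,-2,0,0,0, 22.5,-2,0,0,0, 22.5,0,0,0,0]'; python3 m.py w10.png; python3 - <<'E'
from h import *
p=cv2.imread("pics/w10.png"); cv2.imwrite("pics/w10c.png",cv2.resize(p[170:390,190:450],(700,592)))
E
```

```text
clock: 21.7
tcp_pos: [0.5033, -0.2337, 0.1359]
orientation: [-2.003, 0.402, 2.005]
contact_force: [-0.3, -0.3, -0.7]
grip_width: 0.0227
cam [ 0.574 -0.263  0.278] axis [-0.28  0.12 -0.95]
t 21.75 tcp [ 503.4 -233.7  135.9] ydir -112.71 F [-0.4  0.9 -2.2] w 22.4 tilt [-1.     0.     0.001]
world delta mm [ 0.2  1.7 84.1] yaw delta deg 0.11 => tool-x turn rad -0.0019 j [ 0.41  0.4  -0.11  1.93  0.06  0.82 -1.7 ]
tool shift if shift now [-84.1  -1.7   0.5]  after turn [-84.1  -1.7   0.5]
mould {'c': (503.2, -231.1), 'mean': array([ 517.3, -236.6,   41.2]), 'long_deg': -64.9, 'size': (100.4, 100.3), 'n': 13435}
64 687 [-19.4  -7.6  17.6   9.2]
70 210 [-19.5  -7.4  17.4   8.4]
76 303 [-19.4 -10.2  17.5   8.9]
82 150 [-11.3 -10.4   8.1   9.9]
hole px guess (np.float64(320.4491156594604), np.float64(243.96903457515253))
crop origin 250 193 x5
```

View pics/w10c.png

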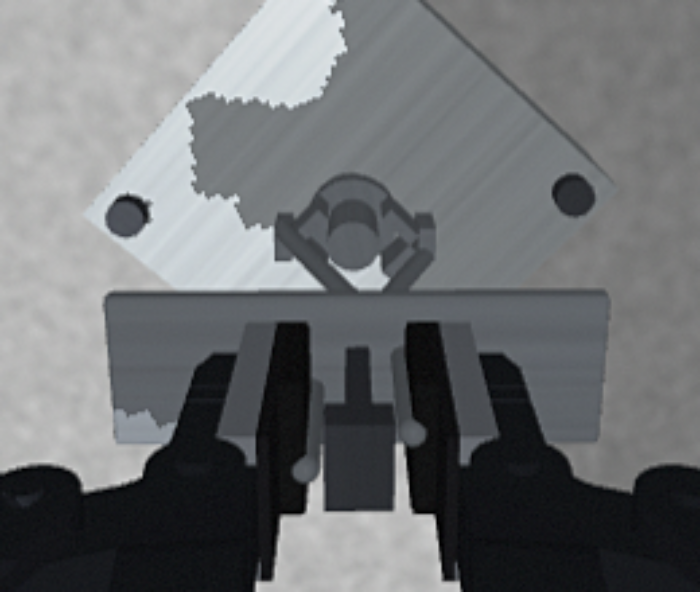

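Crop: the jaws are open around the neck and the pin stays seated at (354,245). Lift clear.

```bash
python3 -m pendant '[22.5,-10,0,0,0, 22.5,-15,0,0,0, 22.5,-25,0,0,0, 22.5,-25,0,0,0, 22.5,-20,0,0,0, 22.5,-10,0,0,0, 35,0,0,0,0, 44.5,0,0,0,0, 44.5,0,0,0,0]'; python3 - <<'E'
import sys; sys.argv=["","w11.png"]
exec(open("w.py").read())
print("collar",rect(P,(.5036,-.232),.02,.050,.064)); print("neck",rect(P,(.5036,-.232),.02,.066,.09))
m=(np.hypot(P[...,0]-.5036,P[...,1]+.232)<.014)&(P[...,2]>.044)&(P[...,2]<.11); print(np.histogram(P[m][:,2]*1000,bins=range(44,90,2)))
o,M=toolyaw(); q=(P-o["tcp_pos"])@M
s=q[(abs(q[...,0])<.01)&(abs(abs(q[...,1])-.034)<.006)&(abs(q[...,2]+.008)<.005)]; print("guard x",np.median(s[:,0])*1000)
s=q[(abs(q[...,0])<.012)&(abs(q[...,1])<.05)&(abs(q[...,2])<.02)]; print("guard",np.round(np.r_[s.min(0),s.max(0)]*1000,1))
m=(abs(q[...,1])<.03)&(abs(q[...,2])<.03)
for a in (60,66,72,76):
    s=q[m&(abs(q[...,0]*1000-a)<3)]; 
    if len(s): print(a,len(s),np.round(np.r_[s.min(0)[1:],s.max(0)[1:]]*1000,1))
goto((.5563,-.0197),67.4,.23)
E
```

```text
clock: 22.88
tcp_pos: [0.5033, -0.2336, 0.2403]
orientation: [-2.002, 0.402, 2.005]
contact_force: [0.6, 0.6, -2.0]
grip_width: 0.0447
cam [ 0.574 -0.263  0.382] axis [-0.28  0.12 -0.95]
collar {'c': (504.1, -232.2), 'mean': array([ 506.3, -233.1,   57.1]), 'long_deg': -23.5, 'size': (21.6, 20.9), 'n': 263}
neck {'c': (504.2, -231.7), 'mean': array([ 504.5, -232.2,   73.5]), 'long_deg': -56.6, 'size': (12.0, 11.5), 'n': 160}
(array([  0,   0,   0,   2,   6,  21, 191,  33,   7,   3,   7,   6,   7,
         4,  62,  80,   1,   0,   0,   0,   0,   0]), array([44, 46, 48, 50, 52, 54, 56, 58, 60, 62, 64, 66, 68, 70, 72, 74, 76,
       78, 80, 82, 84, 86, 88]))
guard x -0.8793200654642727
guard [-12.  -42.7 -13.6   2.8  41.5  15.6]
60 351 [-13.   -7.1  11.9   7.5]
66 149 [-13.2  -7.4  11.9   7.7]
72 116 [-12.8  -7.6  11.6   8.2]
76 5 [-5.8 -5.5  3.3  7.8]
t 22.93 tcp [ 503.4 -233.6  240.4] ydir -112.7 F [-0.9  0.1 -3. ] w 44.8 tilt [-1.     0.     0.001]
world delta mm [ 52.9 213.9 -10.4] yaw delta deg 0.1 => tool-x turn rad -0.0017 j [ 0.41  0.28 -0.11  1.83  0.03  1.04 -1.68]
tool shift if shift now [  10.5 -217.8   33.7]  after turn [  10.5 -217.8   33.3]
```

Pin seated: collar top z≈57 and neck top 74 give a depth of about 30 mm, and it is centred in the hole. Return the tweezers.

```bash
python3 -m pendant '[44.5,0,-10,1.5,0, 44.5,0,-22,3.4,0, 44.5,0,-35,5.4,0, 44.5,0,-42,6.5,0, 44.5,0,-42,6.5,0, 44.5,0,-35,5.4,0, 44.5,0,-22,3.4,0, 44.5,10,-9.8,1.5,0, 44.5,20,0,0,0, 44.5,10,0,0,0, 44.5,0,0,0,0, 44.5,0,0,0,0]'; python3 - <<'E'
import sys; sys.argv=["","w12.png"]
exec(open("w.py").read())
print("stand",rect(P,(.557,-.0195),.055,.068,.081))
goto((.5565,-.0198),67.4,.085)
E
```

```text
clock: 24.42
tcp_pos: [0.5571, -0.0202, 0.2016]
orientation: [-2.004, 0.403, 2.003]
contact_force: [-0.1, -0.3, -1.8]
grip_width: 0.0449
cam [ 0.627 -0.049  0.344] axis [-0.28  0.12 -0.95]
stand {'c': (557.1, -19.7), 'mean': array([560.8, -21.2,  74.4]), 'long_deg': 67.2, 'size': (72.0, 48.0), 'n': 2210}
t 24.48 tcp [557.3 -20.1 201.9] ydir -112.73 F [ 0.3  0.7 -1.5] w 44.7 tilt [-1.    -0.    -0.001]
world delta mm [  -0.8    0.3 -116.9] yaw delta deg 0.13 => tool-x turn rad -0.0023 j [ 0.1   0.33 -0.22  1.86  0.09  0.96 -2.12]
tool shift if shift now [116.9   0.    1. ]  after turn [116.9   0.    1. ]
```

```bash
python3 -m pendant '[44.5,15,0,0,0, 44.5,25,0,0,0, 44.5,25,0,0,0, 44.5,25,0,0,0, 44.5,18,0,0,0, 44.5,9,0,0,0, 44.5,0,0,0,0]'; for i in 1 2 3; do python3 -m pendant '[44.5,1.8,0,0,0, 44.5,0,0,0,0]' | egrep 'tcp|force'; done
```

```text
clock: 25.35
tcp_pos: [0.5567, -0.0199, 0.0838]
orientation: [-2.003, 0.402, 2.005]
contact_force: [0.1, 0.3, -1.1]
grip_width: 0.0443
tcp_pos: [0.5573, -0.0199, 0.083]
contact_force: [0.3, -0.6, -1.4]
tcp_pos: [0.5568, -0.0199, 0.0807]
contact_force: [-0.1, 0.5, -1.7]
tcp_pos: [0.5572, -0.0197, 0.0791]
contact_force: [-0.6, -0.5, 1.5]
```

```bash
python3 -m pendant '[44.5,0.4,0,0,0, 50,0,0,0,0, 58,0,0,0,0, 66,0,0,0,0, 66,-3,0,0,0, 66,-10,0,0,0, 66,-25,0,0,0, 66,-40,0,0,0, 85,-40,0,0,0, 85,-40,0,0,0, 85,-30,0,0,0, 85,0,0,0,0]'; python3 - <<'E'
import sys; sys.argv=["","w13.png"]
exec(open("w.py").read())
print("guard",rect(P,(.557,-.0195),.055,.070,.081)); print("top",rect(P,(.557,-.0195),.045,.096,.115))
m=(np.hypot(P[...,0]-.557,P[...,1]+.0195)<.045)&(P[...,2]<.13); print("zmax",np.percentile(P[m][:,2],[90,99.5]))
goto((.5565,-.0198),67.4,.085)
tp,td,tK,tW=grab("top"); Q=cloud(td,tK,tW); 
print("pin",rect(Q,(.504,-.232),.02,.05,.085),"plain",rect(Q,(.475,.215),.02,.06,.11),"sq",rect(Q,(.484,.27),.02,.045,.08))
f=np.load("/tmp/top.npz"); D=(abs(td-f["d"])>.008)&(td>0)&(f["d"]>0); 
n,l,s,c=cv2.connectedComponentsWithStats(D.astype(np.uint8)); print([(s[i,4],np.round(c[i])) for i in range(1,n) if s[i,4]>8])
big=np.zeros((600,800,3),np.uint8); big[:300,:]=cv2.resize(tp[170:335,140:580],(800,300)); big[300:,:400]=cv2.resize(p[100:400,120:520],(400,300)); save("fin.png",big)
E
```

```text
clock: 27.6
tcp_pos: [0.5584, -0.0197, 0.2699]
orientation: [-2.009, 0.401, 1.997]
contact_force: [-0.5, -0.4, -0.1]
grip_width: 0.085
cam [ 0.628 -0.049  0.412] axis [-0.27  0.12 -0.96]
guard {'c': (557.0, -20.3), 'mean': array([558.6, -20.4,  77.8]), 'long_deg': 67.4, 'size': (83.9, 48.0), 'n': 2600}
top {'c': (555.6, -19.8), 'mean': array([556.2, -20. , 104.6]), 'long_deg': 67.3, 'size': (51.8, 22.0), 'n': 669}
zmax [0.10306438 0.1089384 ]
t 27.65 tcp [557.3 -19.9 267.9] ydir -112.71 F [ 0.3  0.1 -0.3] w 85.1 tilt [-1.    -0.001 -0.003]
world delta mm [-8.000e-01  1.000e-01 -1.829e+02] yaw delta deg 0.11 => tool-x turn rad -0.0019 j [ 0.11  0.26 -0.23  1.79  0.07  1.1  -2.1 ]
tool shift if shift now [182.9   0.5   1.3]  after turn [182.9   0.5   1.3]
pin {'c': (502.9, -232.2), 'mean': array([ 502.7, -231. ,   63.4]), 'long_deg': -84.9, 'size': (20.5, 20.1), 'n': 83} plain {'c': (476.1, 217.9), 'mean': array([475.4, 216.9,  86.4]), 'long_deg': 10.7, 'size': (9.3, 9.2), 'n': 39} sq {'c': (484.3, 268.0), 'mean': array([484.3, 267.1,  57.4]), 'long_deg': -77.6, 'size': (18.6, 17.9), '
[... 18263 characters left out ...]
), (np.int32(20), array([614.,  88.])), (np.int32(9), array([621.,  87.])), (np.int32(11), array([55., 88.])), (np.int32(18), array([69., 88.])), (np.int32(15), array([149.,  89.])), (np.int32(11), array([437.,  88.])), (np.int32(31), array([470.,  89.])), (np.int32(15), array([548.,  90.])), (np.int32(16), array([566.,  90.])), (np.int32(10), array([571.,  88.])), (np.int32(15), array([593.,  90.])), (np.int32(17), array([634.,  88.])), (np.int32(9), array([49., 90.])), (np.int32(10), array([427.,  90.])), (np.int32(10), array([537.,  91.])), (np.int32(29), array([637., 115.])), (np.int32(36187), array([290., 319.])), (np.int32(82), array([396., 285.])), (np.int32(84), array([213., 301.]))]
```

View pics/fin.png

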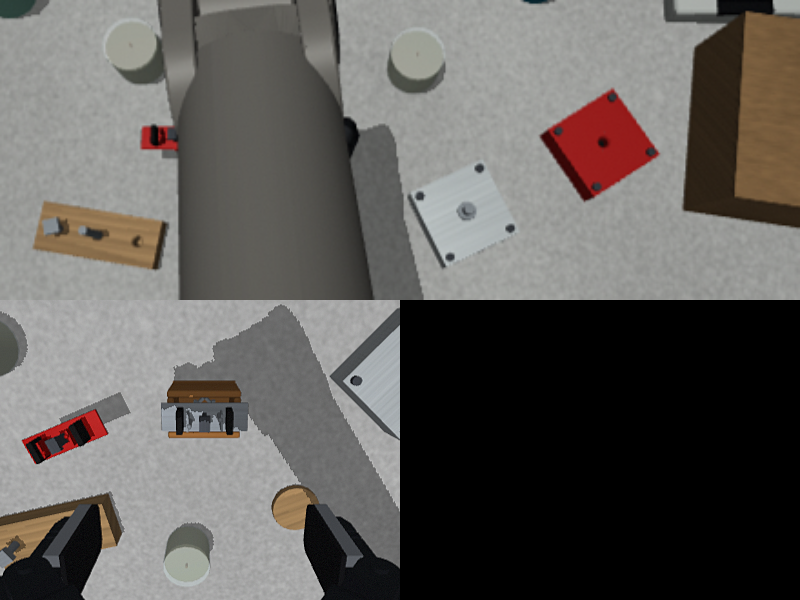

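The picture shows the pin upright in the silver mould at (467,211), its rack hole empty at (137,240), and the tweezers back in the stand at (204,418), empty. Apart from the arm's own blob and far-background depth noise, the top view changed only at the rack hole and the mould hole.

```bash
python3 -c "
from bench import r
print(r.get_obs()['clock']); print(r.hand_in())"
```

```text
27.7
the job is handed in; nothing more can be done
None
```

I finished the job and handed it in at 27.7 s of the 72 s allowed; hand-in reports no verdict.

- **Pin placed and pressed:** I took the grey tweezers from their stand, clamped the round-collared pin by its neck and put it into the silver mould. The seal slid under about 4 N. Then the force rose about 3 N per 0.1 mm, and I held a reading of about 20 N (roughly 22 N allowing for the tool's weight).
- **Tweezers returned:** I opened the jaws, lifted them clear and hung the tweezers back in the stand, empty.

**Last checks:**
- **Seating:** after the jaws lifted clear, the pin's collar top was at z ≈ 57 mm and its neck top at 74 mm. That puts the foot about 30 mm below the mouth, the deep end of the stated range. The last top view shows it still upright in the hole.
- **Tweezers:** they hang within about 1 mm of where they started.
- **Other things:** the plain and square pins have not moved. The top view showed no other changes, except that the arm hid the red tweezers, the label roll, the small candle and the lid. The last wrist picture shows the tweezers, a candle and the lid in place, but not the label roll.

**Less certain:**
- **Slip while pressing:** the tweezers slipped a few millimetres in the finger pads at about 10 N before the fingertips reached the guard. The task says this slip is expected.
- **Pin position:** the wrist and top cameras differ by about 1 mm on it, within their calibration error.

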